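# Stand the tall book end on its foot and close up the row of document cases

### The arm

A 6-joint arm with a two-finger parallel gripper is mounted at the origin on the work surface. World frame = base frame: x ahead of the robot, y to its left, z up, the work surface at z = 0. Lengths are in m, angles in rad, forces in N, time in s.
With the tool pointing down it reaches from about 0.4 to 0.825 m from the base axis. Payload 7 kg.
Tool frame: the origin (TCP) lies at the very end of the fingers, on their centre line; the grasp point (between the pads) lies 19 mm behind it; z points along the fingers, y is the line along which they close (so a half turn about z gives the same grasp; the last joint's range is limited). The gripper opens to 85 mm and grips with 20 to 120 N. Pads are 22 mm wide; open, the fingers measure 114 mm over their backs; the gripper's body (76 mm by 85 mm) begins 54 mm behind the grasp point. The pads swing forward as they close: fully open they stand 13 mm farther back than shut.
Start: joints at [0.288, 0.359, 0.012, 0, -1.224, -0.288], TCP at [0.675, -0, 0.231] pointing down, gripper open.
Joint ranges: [-3.07, 3.07], [-1.43, 2.12], [-1.02, 1.25], [-3.03, 1.67], [-3.05, -0], [-3.03, 3.03]. Speed limits (rad/s): [2.39, 2.39, 3.01, 3.14, 3.14, 3.14].

### API

Orientations are given as a unit quaternion [x, y, z, w].
In Python, from bench import env gives the robot as it stands. The module is installed in compiled form; this text tells all that it offers.
- The arm moves only by the shell command python3 -m handwheel 'ROWS' [OPENING] [FORCE]. ROWS is text: rows parted by semicolons, each of 4 numbers parted by spaces: the shift along the tool's x, y, z in cm, then the turn about the tool's z in rad. In form: x y z spin; .... A call has 1 to 20 rows; each row is the pose to reach, as a shift and turn from the pose commanded when the call began, along the tool's axes at that moment; what a row does not reach only later rows make up. A row lasts 1/12 s, in which the tool goes at most 41.7 mm and 7.16 degrees, less where a joint would pass 70% of its speed; a pose out of reach is approached as far as the arm can. A call with a gripper value outside its range is refused whole. OPENING is the closure, from 0 (fully open) to 1 (shut), set as the call begins (- or left out, the last holds). The fingers move at their own pace and stop on an object; FORCE is the grip in N (left out, the last holds). Time passes only in rows, so rows that repeat a pose let the fingers close. It gives the time, the measured TCP pose, the force, the opening and the grip force at its end, in the units of the state.
- env.state(): the state, without advancing time (a new reading comes with each control period).
- env.snapshot(name): name is "scene" or "side" or "wrist"; returns (picture, depth): 480x640x3 uint8, red, green, blue; 480x640 float32, m along the optical axis (not along the pixel's ray), 0 where there is no reading.
- env.camera_model(name): a dict with "mtx" (3x3 intrinsics, pixels), "rvec" (rotation vector, rad) and "tvec" (3), from world to camera coordinates, as OpenCV has them; the wrist camera has in their place "mount" (4x4, takes a point from camera to tool coordinates, whose origin is the TCP and whose axes are the flange's). Camera axes: x right, y down, z forward; pixel columns grow to the right and rows downward; lengths in m; the calibration is good to about 2 mm. The wrist camera is an equidistant fisheye: a pixel r from the principal point sees the ray r / f radians off the axis. A picture is of the moment at which its call begins: read the wrist's pose just before it. camera_model takes no time and is no camera call.
- env.finish_job(): hands the job in; it is judged then, once.
The state is a dict: "clock": time; "joints": joint angles; "joint_velocities": joint speeds; "tau": joint torques, N m; "eef_pos": TCP position; "orientation": TCP orientation; "wrist_force": force on the tool from outside, world axes, zero at the start; "torque": the same for the moment, N m; "grip_width": finger opening in m; "grasp_force": force on a finger pad.
Only numpy, scipy, OpenCV 4.12 (cv2) and the standard library are available. Lean on these libraries where they do the work, as an engineer would, in place of code of your own. Each camera call takes 0.05 s, during which the arm holds its last target. There are 200 camera calls.

### The job

Lift the tall book end straight out of its storage tray and lay it down flat on the open desk, still on its upright, and let go of it. Then take it afresh, rock it up over its heel onto its foot, with the heel staying on the desk and without letting it slam, and push it squarely against the open end of the row until the three document cases stand close together against the cabinet. Do not crush the cases, leave the other book end and the things on the desk alone, and leave the book end standing free.

Things in the scene. Friction and masses are not known exactly. Their poses are not given: they have to be found in the camera images.
- tall: Tall book end: dark L of 8 mm plate, about 0.3 kg. Upright 130 mm long, 56 wide; foot 72 mm long, 96 wide (lengths outside, from the heel). Origin: middle of the heel, the outer edge of the bend. x runs along the upright's outer face to its free end, z along the foot's outer face to its free end, y along the heel; the metal lies on the +x, +z side. Starts lying on its upright in a tray channel.
- tall_top (a point): Middle of the free end of the tall book end's upright, on its outer face (x = 130 mm in the book end's frame). When the book end stands on its foot this point is on top, 130 mm over the desk, and the upright's bare outer face (the one away from the foot) goes against the last case.
- short: The short book end, same make, axes and foot, but its upright is only 92 mm long; it lies the same way in the tray's other channel. To be left there.
- tray: Plywood tray fixed to the desk, 224 (x) by 152 (y) by 24 mm high, origin under its centre, floor 6 mm thick. Two 60 mm channels along y, centred at x = -55 and +55 mm, between solid rails 24 mm high; the uprights lie sunk in them with 2 mm to spare each side, free ends towards +y. The heels are at y = -62 mm; the rails stop at y = -41 mm, so the wide foot stands clear, up to 78 mm over the desk.
- cabinet: Fixed white steel card-index cabinet, 280 (x) by 190 (y) by 250 mm high. Origin: on the desk at the middle of the foot of its side face that looks along its -y axis; the row of cases stands against this face and runs towards -y. When the row is closed up, its open end is 120 mm from this face.
- case1: Document case next to the cabinet, dark cloth, box 140 (x) by 40 (y) by 200 mm high, about 0.3 kg, loose, standing. Origin under its centre. All three stand in a row along the cabinet's y axis with gaps of some mm between them; they slide when pushed.
- case2: The middle document case, same as case1.
- case3: The document case at the open end of the row, same as case1.
- stamp: Bystander: wooden hand stamp, 38 mm across, 74 mm high, origin under its centre.
- loupe: Bystander: black magnifier loupe, 48 mm across, 36 mm high, origin under its centre.
- scanner: Bystander: hand-held code scanner lying down, about 180 by 60 by 40 mm, long along x, origin under it.
- cards: Bystander: box of index cards, 135 (x) by 95 (y) by 75 mm high, origin under its centre.

How it is judged:
On the way, in this order (a step that is already met when the one before it is completed fails the run):
1. the tall book end lies flat on the desk on its upright, out of the tray, let go (angle between tall's own z axis and vertical below 0.06 rad and height (world z) of tall below 0.003 m and contact force between the fingers and tall below 0.05 N and linear speed of tall below 0.03 m/s), for 0.2 s.
2. the tall book end has been rocked up and stands on its foot on the desk (angle between tall's own x axis and vertical below 0.08 rad and height (world z) of tall below 0.004 m), for 0.2 s.
At the end, for the whole second after the job is handed in: The tall book end stands free and still on its foot (0.06 rad), its upright against the last case, square (0.1 rad) and within 50 mm of the row's middle; the three cases stand upright (0.05 rad), within 40 mm of the row's line, all gaps together under 6 mm (angle between tall's own x axis and vertical below 0.06 rad and height (world z) of tall below 0.004 m and y of tall in the frame of cabinet between -0.126 and -0.112 m and x of tall in the frame of cabinet between -0.05 and 0.05 m and angle between the z axis of tall and the y axis of cabinet, either way round below 0.1 rad and angle between each of case1, case2, case3's own z axis and vertical below 0.05 rad and y of case3 in the frame of cabinet below -0.09 m and x of case1 in the frame of cabinet between -0.04 and 0.04 m and x of case2 in the frame of cabinet between -0.04 and 0.04 m and x of case3 in the frame of cabinet between -0.04 and 0.04 m and linear speed of tall below 0.02 m/s and contact force between the fingers and tall below 0.05 N); the robot touches nothing.
It fails at once if the tall book end is turned over in the air: its heel is more than 15 mm over the desk while it is tilted between 0.4 and 1.2 rad (height (world z) of tall above 0.015 m and angle between tall's own z axis and vertical between 0.4 and 1.2 rad).
It fails at once if the tall book end is dropped or slams down out of the fingers (contact force between the fingers and tall below 0.02 N and (angular speed of tall above 4 rad/s or linear speed of tall above 0.4 m/s)).
It fails at once if the cases are crushed: the book end presses on the last case with more than 50 N (contact force between tall and case3 above 50 N).
It fails at once if a case is knocked over (angle between any of case1, case2, case3's own z axis and vertical above 0.35 rad).
It fails at once if the short book end is moved more than 15 mm or a bystander on the desk more than 20 mm (distance of short from where it was at the start of the episode above 0.015 m or distance of any of stamp, loupe, scanner, cards from where it was at the start of the episode above 0.02 m).
It also fails if it takes over 70 s, if anything falls off the work surface, if the arm or the gripper's body presses on something with over 40 N, if the wrist force passes 120 N, or if a joint passes its speed limit or range.

## Working session

There is one attempt and no reset: what is moved stays moved. The work goes in short steps, Python scripts to look and compute and a shell command to move; the robot and the scene stay as the last step left them, time stands still between calls to the robot, and variables do not carry over. Pictures are saved under pics/ and viewed, at most 12 in all, crops included, and the job is handed in when it is done.

```bash
mkdir -p pics
cat > h.py <<'E'
import numpy as np, cv2
from scipy.spatial.transform import Rotation as R
from bench import env
def snap(n,f=None):
    p,d=env.snapshot(n)
    if f: cv2.imwrite('pics/'+f,p[:,:,::-1])
    return p,d
def world(n,d):
    m=env.camera_model(n);K=np.array(m['mtx']);Rm=cv2.Rodrigues(np.array(m['rvec'],float))[0];t=np.array(m['tvec'],float).ravel()
    v,u=np.mgrid[0:480,0:640]
    P=np.stack([(u-K[0,2])/K[0,0]*d,(v-K[1,2])/K[1,1]*d,d],-1)
    W=(P-t)@Rm; W[d==0]=np.nan
    return W
E
python3 - <<'E'
from h import *
for n in('scene','side'):
    p,d=snap(n,n+'0.png'); W=world(n,d); np.savez(''+n+'0.npz',p=p,W=W)
    m=env.camera_model(n);Rm=cv2.Rodrigues(np.array(m['rvec'],float))[0];print(n,-Rm.T@np.array(m['tvec'],float).ravel(),Rm[2],m['mtx'])
print(env.state()); print(env.camera_model('wrist'))
E
```

```text
scene [ 0.74635647 -0.21484302  0.98863803] [-0.22881921  0.24175008 -0.94297331] [[477.87699745   0.         317.62141343]
 [  0.         477.87699745 236.80836104]
 [  0.           0.           1.        ]]
side [ 1.13952682 -0.00138659  0.68208858] [-0.69379258  0.02569204 -0.71971645] [[440.38351091   0.         321.75254923]
 [  0.         440.38351091 236.90118765]
 [  0.           0.           1.        ]]
{'clock': 0.1, 'joints': array([ 2.88106043e-01,  3.59281719e-01,  1.11451067e-02, -3.25319504e-04,
       -1.22406908e+00, -2.88092191e-01]), 'joint_velocities': array([-6.71032039e-04, -3.64539220e-03,  3.37069562e-03,  2.91685381e-05,
        9.82482482e-05, -4.57407298e-04]), 'tau': array([-2.15360997e-03, -5.84764302e+01,  2.94110012e+01,  6.95456967e+00,
       -3.12475757e-03, -2.11378938e-05]), 'eef_pos': array([ 6.74572717e-01, -1.54516127e-05,  2.30473688e-01]), 'orientation': array([-7.07072332e-01,  7.07140861e-01,  4.70587698e-04, -5.46367573e-04]), 'wrist_force': array([ 0.11969486,  0.35286293, -0.68001061]), 'torque': array([ 0.00519219,  0.02630034, -0.01272539]), 'grasp_force': 0.0, 'grip_width': 0.08539933414342644}
{'mtx': array([[371.64829954,   0.        , 317.44713309],
       [  0.        , 371.64829954, 245.01828531],
       [  0.        ,   0.        ,   1.        ]]), 'mount': array([[-1.85377145e-04, -9.52687900e-01, -3.03950211e-01,
         7.84612685e-02],
       [ 9.99999953e-01, -2.51306467e-04,  1.77790613e-04,
        -5.33623566e-04],
       [-2.45763619e-04, -3.03950163e-01,  9.52687902e-01,
        -1.42398694e-01],
       [ 0.00000000e+00,  0.00000000e+00,  0.00000000e+00,
         1.00000000e+00]])}
```

View pics/scene0.png

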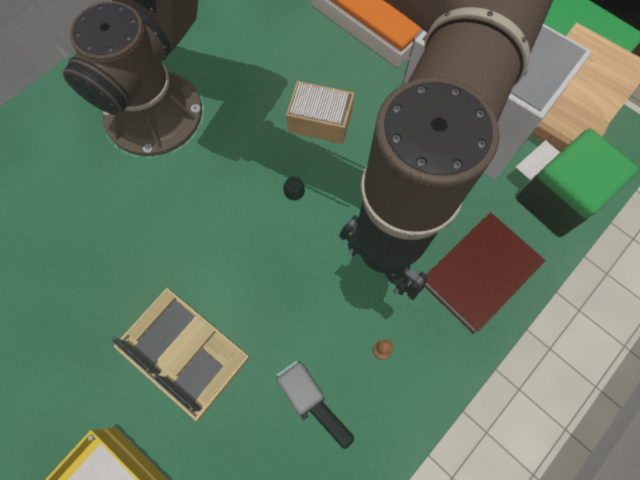

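View pics/side0.png

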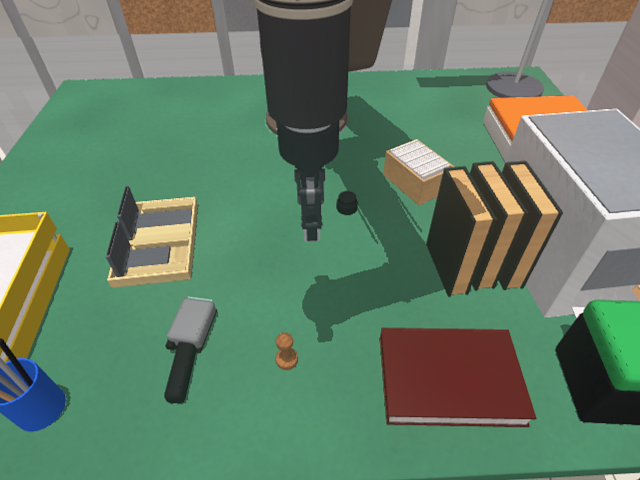

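The scene picture shows the tray with corners near (167,290), (247,357), (197,417) and (115,340). The tall book end is in the channel nearer the robot, with its upright around (162,325). The side picture shows the three cases with tops near (465,190), (495,185) and (530,185). The cabinet is right of them, the loupe is at (347,203), the stamp at (286,352) and the scanner at (190,345).

```bash
cat > m.py <<'E'
from h import *
S=np.load('side0.npz');C=np.load('scene0.npz')
Ws,ps=S['W'],S['p'];Wc,pc=C['W'],C['p']
def pts(W,lo,hi,xr,yr):
    return (W[...,2]>lo)&(W[...,2]<hi)&(W[...,0]>xr[0])&(W[...,0]<xr[1])&(W[...,1]>yr[0])&(W[...,1]<yr[1])
def rect(W,m,minA=40):
    n,l=cv2.connectedComponents(m.astype(np.uint8))
    for i in range(1,n):
        P=W[l==i]
        if len(P)<minA: continue
        v,u=np.argwhere(l==i).mean(0)
        r=cv2.minAreaRect(P[:,:2].astype(np.float32)); print(len(P),'px',int(u),int(v),'z',P[:,2].mean().round(3),'c',np.round(r[0],3),'s',np.round(r[1],3),'a',round(r[2],1))
print('cases top side');rect(Ws,pts(Ws,.185,.212,(.4,1.0),(.1,.6)))
print('cab top');rect(Ws,pts(Ws,.24,.26,(.3,1.0),(.1,.7)))
print('tray rails');
for n,W in(('sd',Ws),('sc',Wc)): rect(W,pts(W,.019,.029,(.3,.9),(-.6,-.15)))
print('feet');
for n,W in(('sd',Ws),('sc',Wc)): rect(W,pts(W,.035,.085,(.3,.9),(-.6,-.15)))
print('low objs');rect(Wc,pts(Wc,.012,.3,(.3,.95),(-.5,.12)))
print('low objs side');rect(Ws,pts(Ws,.012,.2,(.3,.98),(-.5,.12)))
for (u,v) in [(443,168),(469,168),(490,209),(452,294),(475,163),(500,163),(525,163),(522,208),(558,208),(524,113),(625,110),(505,288),(478,291),(452,291)]: print(u,v,Ws[v,u].round(3))
E
python3 m.py
python3 -c "
import cv2
a=cv2.imread('pics/scene0.png')[280:430,100:260];b=cv2.imread('pics/side0.png')[150:310,420:570]
cv2.imwrite('pics/c1.png',cv2.hconcat([cv2.resize(a,(400,375)),cv2.resize(b,(400,375))]))"
```

```text
cases top side
3636 px 553 200 z 0.198 c [0.584 0.398] s [0.293 0.108] a 20.9
1706 px 498 190 z 0.197 c [0.569 0.321] s [0.142 0.043] a 5.0
1718 px 468 196 z 0.197 c [0.581 0.266] s [0.142 0.042] a 5.8
cab top
8950 px 594 157 z 0.253 c [0.562 0.499] s [0.282 0.193] a 4.5
tray rails
2802 px 158 240 z 0.024 c [ 0.479 -0.327] s [0.227 0.153] a 5.0
453 px 39 301 z 0.024 c [ 0.622 -0.502] s [0.268 0.005] a 3.7
1009 px 181 364 z 0.026 c [ 0.749 -0.224] s [0.06  0.175] a 79.1
224 px 44 411 z 0.024 c [ 0.843 -0.416] s [0.031 0.071] a 59.8
3736 px 185 348 z 0.024 c [ 0.476 -0.327] s [0.225 0.152] a 4.9
41 px 142 355 z 0.023 c [ 0.432 -0.383] s [0.07  0.005] a 5.0
727 px 332 424 z 0.026 c [ 0.786 -0.222] s [0.03  0.097] a 86.7
40 px 303 415 z 0.024 c [ 0.738 -0.247] s [0.013 0.01 ] a 68.3
96 px 129 446 z 0.024 c [ 0.538 -0.507] s [0.103 0.002] a 3.3
feet
1110 px 120 229 z 0.062 c [ 0.485 -0.384] s [0.209 0.011] a 4.8
1893 px 30 287 z 0.061 c [ 0.621 -0.504] s [0.269 0.02 ] a 6.7
1447 px 12 250 z 0.076 c [ 0.586 -0.564] s [0.185 0.063] a 2.6
1276 px 189 318 z 0.038 c [ 0.699 -0.215] s [0.057 0.
[... 988 characters left out ...]
 346 200 z 0.03 c [0.397 0.083] s [0.047 0.042] a 84.3
5149 px 23 369 z 0.068 c [ 0.765 -0.472] s [0.231 0.069] a 30.1
2946 px 186 341 z 0.032 c [ 0.744 -0.223] s [0.06  0.185] a 79.4
804 px 389 379 z 0.034 c [0.809 0.112] s [0.017 0.151] a 89.7
571 px 285 349 z 0.042 c [ 0.771 -0.05 ] s [0.032 0.037] a 2.0
443 168 [0.347 0.305 0.07 ]
469 168 [0.262 0.404 0.001]
490 209 [nan nan nan]
452 294 [ 0.646  0.264 -0.001]
475 163 [0.505 0.3   0.201]
500 163 [0.245 0.489 0.001]
525 163 [0.513 0.388 0.203]
522 208 [0.628 0.341 0.2  ]
558 208 [0.631 0.399 0.2  ]
524 113 [0.137 0.566 0.077]
625 110 [-0.605  1.452 -0.371]
505 288 [0.642 0.366 0.006]
478 291 [0.642 0.315 0.001]
452 291 [0.649 0.261 0.013]
```

View pics/c1.png

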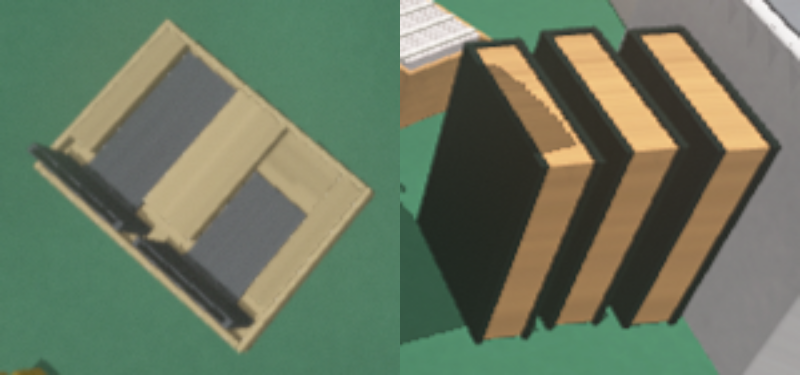

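The enlarged crop confirms it: the long upright (about 165,130 in the crop) lies in the tray's -x channel. The short one (about 250,225) is in the other channel. Both the tray and the cabinet are yawed about 4.9°. I go over the tall foot and pinch it by its thickness.

```bash
python3 -m handwheel '10 6 2 0.4;20 12.5 4 0.8;30 19 6 1.2;38.95 24.8 7 1.484;38.95 24.8 7 1.484;38.95 24.8 7 1.484;38.95 24.8 7 1.484;38.95 24.8 7 1.484;38.95 24.8 7 1.484;38.95 24.8 7 1.484;38.95 24.8 7 1.484;38.95 24.8 7 1.484;38.95 24.8 7 1.484;38.95 24.8 7 1.484;38.95 24.8 7 1.484' 0.5 40
python3 - <<'E'
from h import *
s=env.state();print(s['joints'].round(2));snap('wrist','w1.png')
E
```

```text
clock: 1.35
eef_pos: [0.4273, -0.3891, 0.1612]
orientation: [-0.045, 0.999, 0.0, -0.0]
wrist_force: [1.1, 0.2, 0.4]
grip_width: 0.0428
grasp_force: 0.0
[-0.4   0.26 -0.3  -0.   -1.01 -1.08]
```

View pics/w1.png

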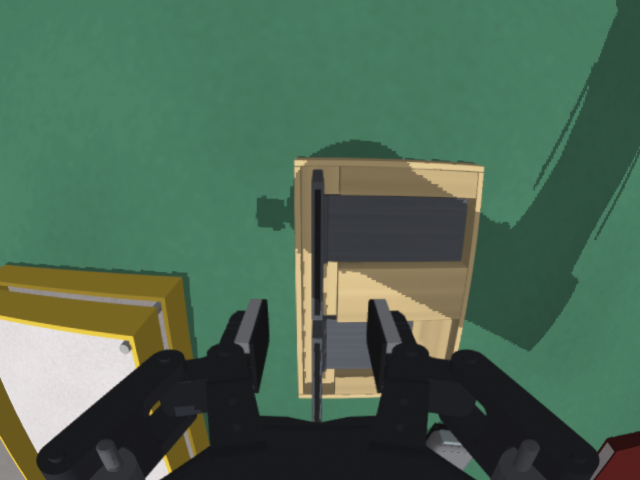

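The wrist picture shows the tall foot's edge at column 318 (rows 172–315), midway between the fingers (columns 265 and 370). I descend and close.

```bash
python3 -m handwheel '0 0 3 0;0 0 6 0;0 0 9 0;0 0 11 0;0 0 11.9 0;0 0 11.9 0;0 0 11.9 0' 0.5 40; python3 -m handwheel '0 0 0 0;0 0 0 0;0 0 0 0;0 0 0 0;0 0 0 0;0 0 0 0;0 0 0 0;0 0 0 0;0 0 0 0' 1 50
```

```text
clock: 1.98
eef_pos: [0.4279, -0.3892, 0.0429]
orientation: [-0.044, 0.999, -0.0, 0.0]
wrist_force: [0.6, 0.3, 0.1]
grip_width: 0.0427
grasp_force: 0.0
clock: 2.73
eef_pos: [0.4279, -0.3899, 0.0438]
orientation: [-0.044, 0.999, -0.001, 0.001]
wrist_force: [0.1, 1.9, 6.4]
grip_width: 0.007
grasp_force: 50.1
```

```bash
python3 -m handwheel '0 0 -0.3 0;0 0 -0.8 0;0 0 -1.5 0;0 0 -2.2 0;0 0 -3 0;0 0 -4 0;0 0 -5 0;0 0 -6 0;0 0 -7 0;0 0 -8 0;0 0 -8 0;0 0 -8 0'
python3 - <<'E'
from h import *
snap('side','s1.png')
E
```

```text
clock: 3.73
eef_pos: [0.4274, -0.3896, 0.1231]
orientation: [-0.043, 0.999, -0.0, 0.001]
wrist_force: [-0.6, 0.1, -3.0]
grip_width: 0.0073
grasp_force: 48.7
```

View pics/s1.png

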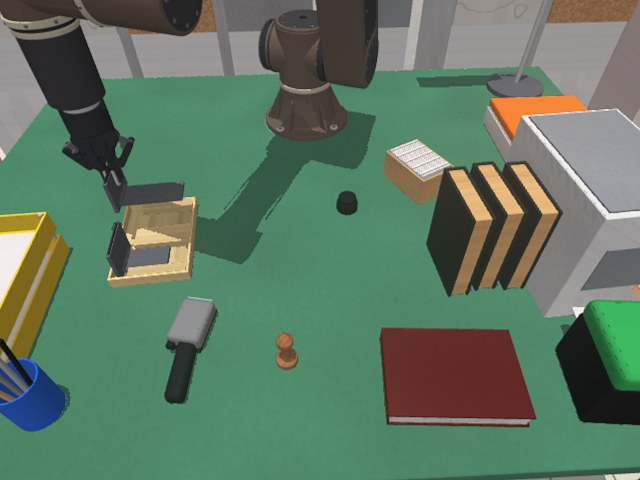

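The side picture shows the book end held level over the tray (upright about (155,192)). Next I carry it to the open desk on the row's line.

```bash
python3 -m handwheel '-0.5 1 0 0;-1.5 3.2 0 0;-3 6.5 0 0;-4.6 10 0 0;-6.2 13.5 0 0;-7.8 17 0 0;-9.4 20.5 0 0;-11 24 0 0;-12.6 27.5 0 0;-14.2 31 0 0;-15.8 34.5 0 0;-17.4 38 0 0;-19 41.5 0 0;-20.2 44.2 0 0;-20.8 45.5 0 0;-20.9 45.8 0 0;-20.9 45.8 0 0;-20.9 45.8 0 0;-20.9 45.8 0 0'
python3 - <<'E'
from h import *
p,d=snap('side','s2.png');W=world('side',d)
from scipy.spatial.transform import Rotation as R
s=env.state();print(s['eef_pos'],s['wrist_force'],s['joints'].round(2))
b=(W[...,0]>.5)&(W[...,0]<.7)&(W[...,1]>.1)&(W[...,1]<.24)&(W[...,2]>.05)&(W[...,2]<.13)
P=W[b];print(len(P));A=np.c_[P[:,:2],np.ones(len(P))];print(np.linalg.lstsq(A,P[:,2],rcond=None)[0],P.min(0),P.max(0),cv2.minAreaRect(P[:,:2].astype(np.float32)))
E
```

```text
clock: 5.37
eef_pos: [0.5948, 0.0837, 0.122]
orientation: [-0.043, 0.999, -0.0, -0.0]
wrist_force: [-0.1, 0.3, -2.7]
grip_width: 0.0075
grasp_force: 49.1
[0.59494555 0.08362983 0.12220957] [-0.31011709 -0.05854475 -2.97289235] [ 0.46  0.33 -0.3  -0.   -0.94 -1.95]
1459
[-0.02045441 -0.00795469  0.1059003 ] [0.51755219 0.10001175 0.0559606 ] [0.62322139 0.23996975 0.10043967] ((0.5830441117286682, 0.17489179968833923), (0.07960868626832962, 0.1663704365491867), 19.678810119628906)
```

```bash
python3 -m handwheel '0 0 1 0;0 0 3 0;0 0 5 0;0 0 6.5 0;0 0 7.3 0;0 0 7.7 0;0 0 8 0;0 0 8.2 0;0 0 8.2 0;0 0 8.2 0'; python3 -m handwheel '0 0 0.1 0;0 0 0.1 0;0 0 0.2 0;0 0 0.2 0;0 0 0.3 0;0 0 0.3 0;0 0 0.3 0'
```

```text
clock: 6.25
eef_pos: [0.5959, 0.085, 0.041]
orientation: [-0.043, 0.999, 0.0, 0.001]
wrist_force: [0.1, -0.2, -3.3]
grip_width: 0.0073
grasp_force: 49.1
clock: 6.83
eef_pos: [0.5956, 0.0849, 0.0379]
orientation: [-0.043, 0.999, 0.0, 0.0]
wrist_force: [-3.1, 0.4, 5.6]
grip_width: 0.0073
grasp_force: 50.1
```

```bash
python3 -m handwheel '0 0 0 0;0 0 0 0;0 0 0 0;0 0 0 0;0 0 0 0;0 0 0 0' 0.5; python3 -m handwheel '0 0 -3 0;0 0 -6 0;0 0 -9 0;0 0 -11 0;0 0 -12 0;0 0 -12 0'
python3 - <<'E'
from h import *
for n in('side','scene'):
    p,d=snap(n,n+'3.png');W=world(n,d)
    up=(W[...,2]>.004)&(W[...,2]<.016)&(W[...,0]>.5)&(W[...,0]<.7)&(W[...,1]>.05)&(W[...,1]<.245)
    up&=(p.max(2)<130)&(p[...,1].astype(int)-p[...,0]<25)
    n_,l,st,c=cv2.connectedComponentsWithStats(up.astype(np.uint8)); i=1+st[1:,4].argmax() if n_>1 else 0
    P=W[l==i];print(n,len(P),P[:,2].mean(),cv2.minAreaRect(P[:,:2].astype(np.float32)))
    f=(W[...,2]>.03)&(W[...,2]<.085)&(W[...,0]>.5)&(W[...,0]<.7)&(W[...,1]>.05)&(W[...,1]<.12)
    P=W[f];print('foot',len(P),cv2.minAreaRect(P[:,:2].astype(np.float32)),P[:,2].max())
    cv2.imwrite('pics/t_'+n+'.png',cv2.resize(p[120:300,260:580,::-1],None,fx=2,fy=2))
E
```

```text
clock: 7.33
eef_pos: [0.5955, 0.0849, 0.0372]
orientation: [-0.043, 0.999, 0.0, 0.0]
wrist_force: [-0.2, 0.2, 0.2]
grip_width: 0.043
grasp_force: 0.0
clock: 7.83
eef_pos: [0.5968, 0.0854, 0.16]
orientation: [-0.044, 0.999, 0.001, 0.002]
wrist_force: [-0.6, -0.4, -0.3]
grip_width: 0.0426
grasp_force: 0.0
side 1285 0.008778405221968008 ((0.5906180739402771, 0.15249112248420715), (0.05803900212049484, 0.11483412981033325), 5.081996917724609)
foot 397 ((0.5972463488578796, 0.08476267009973526), (0.09735191613435745, 0.00869123823940754), 5.042387008666992) 0.0772238158870188
scene 723 0.0079136254548435 ((0.5932283997535706, 0.1603301763534546), (0.04453890770673752, 0.09958749264478683), 5.030319690704346)
foot 359 ((0.5942140221595764, 0.08415459096431732), (0.0958745926618576, 0.009515496902167797), 5.0876851081848145) 0.07628368173311502
```

View pics/t_side.png

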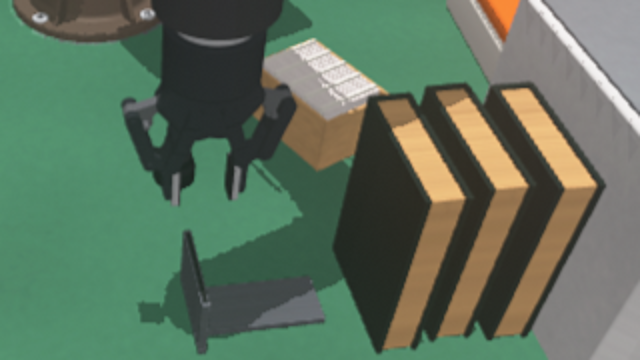

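The side crop shows the book end lying flat and free, with its upright from (205,300) to (320,320) and its foot upright. The yaw is 5.05°. I turn the tool a quarter turn, then go over the upright's free part.

```bash
python3 -m handwheel '0 0 0 -0.12;0 0 0 -0.24;0 0 0 -0.36;0 0 0 -0.48;0 0 0 -0.6;0 0.5 0 -0.72;0 1 0 -0.84;0 2 0 -0.96;0 3 0 -1.08;0 4.5 0 -1.2;0 6 0 -1.32;0 7.5 0 -1.44;0 9 0 -1.571;0 10 0 -1.571;0.1 10 0 -1.571;0.1 10 0 -1.571;0.1 10 0 -1.571;0.1 10 0 -1.571' 0.3 20; python3 -m handwheel '0 0 4 0;0 0 8 0;0 0 11 0;0 0 12.5 0;0 0 12.5 0;0 0 12.5 0' 0.05
python3 - <<'E'
from h import *
s=env.state();print(s['eef_pos'],R.from_quat(s['orientation']).as_matrix()[:,0],s['joints'].round(2))
E
```

```text
clock: 9.43
eef_pos: [0.5857, 0.1837, 0.1569]
orientation: [0.736, -0.677, -0.0, 0.0]
wrist_force: [0.1, 0.3, -0.2]
grip_width: 0.0599
grasp_force: 0.0
clock: 9.93
eef_pos: [0.5857, 0.1836, 0.0319]
orientation: [0.737, -0.676, -0.0, 0.001]
wrist_force: [0.5, -0.4, 0.2]
grip_width: 0.0813
grasp_force: 0.0
[0.58573748 0.18362245 0.03190951] [ 0.08565165 -0.99632455  0.00108636] [ 0.62  0.45 -0.35  0.   -0.77 -0.54]
```

```bash
python3 -m handwheel '0 0 1 0;0 0 2 0;0 0 2.7 0;0 0 3 0;0 0 3 0;0 0 3 0' 0.25;  python3 -m handwheel '0 0 0.1 0;0 0 0.2 0;0 0 0.3 0;0 0 0.3 0' 0.3;  python3 -m handwheel '0 0 0.1 0;0 0 0.2 0;0 0 0.2 0'
```

```text
clock: 10.43
eef_pos: [0.5859, 0.1844, 0.0023]
orientation: [0.737, -0.676, 0.0, 0.0]
wrist_force: [0.2, -0.3, 0.1]
grip_width: 0.0639
grasp_force: 0.0
clock: 10.77
eef_pos: [0.5858, 0.1844, -0.0007]
orientation: [0.737, -0.676, -0.0, -0.0]
wrist_force: [0.0, -0.9, 0.1]
grip_width: 0.0597
grasp_force: 0.0
clock: 11.02
eef_pos: [0.5857, 0.1844, -0.0029]
orientation: [0.737, -0.676, -0.0, 0.0]
wrist_force: [-0.3, 0.1, 0.5]
grip_width: 0.06
grasp_force: 0.0
```

```bash
python3 -m handwheel '0 0 0 0;0 0 0 0;0 0 0 0;0 0 0 0;0 0 0 0;0 0 0 0' 0.5 20; python3 -m handwheel '0 0 -0.3 0;0 0 -0.6 0;0 0 -1 0;0.05 0 -1.5 0;0.1 0 -2 0;0.1 0 -2 0;0.1 0 -2 0'
cat > tilt.py <<'E'
from h import *
s=env.state();print(s['eef_pos'].round(4),s['wrist_force'].round(1),s['torque'].round(2),s['grip_width'],s['grasp_force'])
import sys
p,d=snap('side',sys.argv[1]);W=world('side',d)
e=np.array([-.0877,.9962]);o=np.array([.5963,.0805])
q=W[...,:2]-o; a=q@e; b=q@np.array([.9962,.0877])
m=(np.abs(b)<.052)&(a>-.09)&(a<.135)&(W[...,2]>.004)&(W[...,2]<.16)&(p.max(2)<110)&(np.abs(p[...,0].astype(int)-p[...,1])<25)
print(m.sum())
for k in np.arange(-.09,.14,.01):
    z=W[...,2][m&(a>=k)&(a<k+.01)]
    if len(z)>3: print('%.3f n%d %.3f..%.3f'%(k+.005,len(z),np.percentile(z,3),np.percentile(z,97)),end=' | ')
cv2.imwrite('pics/c_'+sys.argv[1],cv2.resize(p[100:300,290:490,::-1],None,fx=3,fy=3))
E
python3 tilt.py r1.png
```

```text
clock: 11.52
eef_pos: [0.586, 0.1845, -0.0026]
orientation: [0.737, -0.676, 0.0, -0.0]
wrist_force: [0.7, -0.2, 1.1]
grip_width: 0.0559
grasp_force: 21.6
clock: 12.1
eef_pos: [0.5862, 0.1836, 0.0179]
orientation: [0.737, -0.676, 0.0, -0.001]
wrist_force: [1.3, 0.4, -1.6]
grip_width: 0.0554
grasp_force: 21.8
[0.5862 0.1836 0.0179] [ 1.3  0.4 -1.6] [ 0.21 -0.06 -0.01] 0.05535893961648101 21.764828860759735
1624
-0.005 n160 0.041..0.076 | 0.005 n54 0.006..0.051 | 0.015 n58 0.006..0.018 | 0.025 n12 0.006..0.014 | 0.035 n12 0.007..0.017 | 0.045 n11 0.010..0.017 | 0.055 n12 0.012..0.018 | 0.065 n47 0.015..0.159 | 0.075 n140 0.018..0.159 | 0.085 n289 0.022..0.156 | 0.095 n529 0.026..0.154 | 0.105 n208 0.028..0.157 | 0.115 n57 0.030..0.159 | 0.125 n29 0.026..0.159 | 0.135 n4 0.153..0.159 |
```

View pics/c_r1.png

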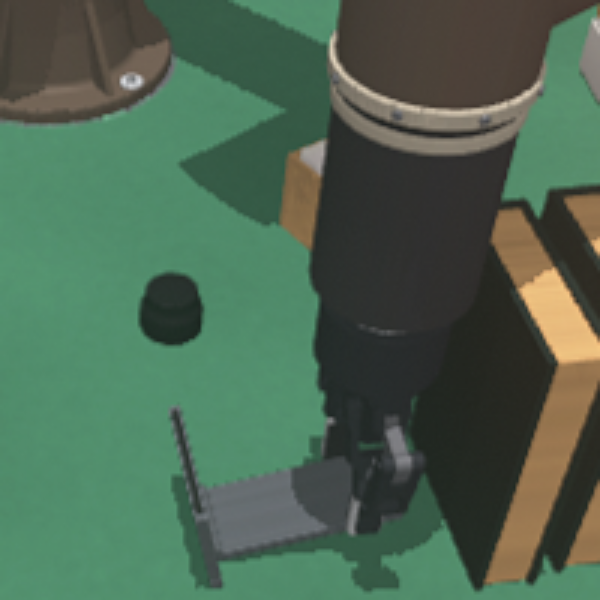

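The crop shows the heel still on the desk at about (215,560). The upright is raised to about 0.2 rad at the fingers, so it pivots in the grip. I continue along the arc.

```bash
python3 -m handwheel '0.05 0 -0.3 0;0.17 0 -0.62 0;0.3 0 -1.0 0;0.45 0 -1.41 0;0.79 0 -2.17 0;1.19 0 -2.9 0;1.65 0 -3.6 0;2.16 0 -4.26 0;2.7 0 -4.8 0;2.72 0 -4.87 0;2.72 0 -4.87 0'; python3 tilt.py r2.png
```

```text
clock: 13.07
eef_pos: [0.5888, 0.1561, 0.0668]
orientation: [0.737, -0.676, 0.0, -0.001]
wrist_force: [-0.2, 0.8, -0.8]
grip_width: 0.0555
grasp_force: 21.7
[0.5888 0.1561 0.0668] [-0.2  0.8 -0.8] [ 0.42 -0.07  0.04] 0.05549381796468995 21.733125150203705
2347
-0.045 n22 0.053..0.059 | -0.035 n201 0.052..0.061 | -0.025 n185 0.039..0.053 | -0.015 n173 0.029..0.043 | -0.005 n175 0.018..0.031 | 0.005 n150 0.007..0.020 | 0.015 n148 0.009..0.024 | 0.025 n148 0.021..0.033 | 0.035 n150 0.030..0.042 | 0.045 n158 0.039..0.052 | 0.055 n213 0.049..0.157 | 0.065 n400 0.060..0.156 | 0.075 n183 0.068..0.149 | 0.085 n24 0.078..0.143 | 0.095 n16 0.081..0.155 |
```

```bash
python3 -m handwheel '0.3 0 -0.3 0;0.61 0 -0.57 0;1.26 0 -1.09 0;1.95 0 -1.55 0;2.68 0 -1.96 0;3.2 0 -2.2 0;3.43 0 -2.31 0;3.43 0 -2.31 0'; python3 tilt.py r3.png
```

```text
clock: 13.78
eef_pos: [0.5913, 0.1213, 0.0894]
orientation: [0.737, -0.676, 0.0, -0.0]
wrist_force: [-0.0, -0.7, -2.5]
grip_width: 0.0551
grasp_force: 21.7
[0.5913 0.1213 0.0894] [-0.  -0.7 -2.5] [ 0.03  0.   -0.  ] 0.05507484400526702 21.705676317214966
2177
-0.055 n185 0.035..0.042 | -0.045 n198 0.030..0.039 | -0.035 n191 0.026..0.034 | -0.025 n190 0.021..0.029 | -0.015 n187 0.016..0.024 | -0.005 n193 0.010..0.019 | 0.005 n172 0.008..0.028 | 0.015 n186 0.024..0.048 | 0.025 n262 0.046..0.157 | 0.035 n315 0.065..0.153 | 0.045 n85 0.079..0.152 | 0.055 n13 0.101..0.121 |
```

View pics/c_r3.png

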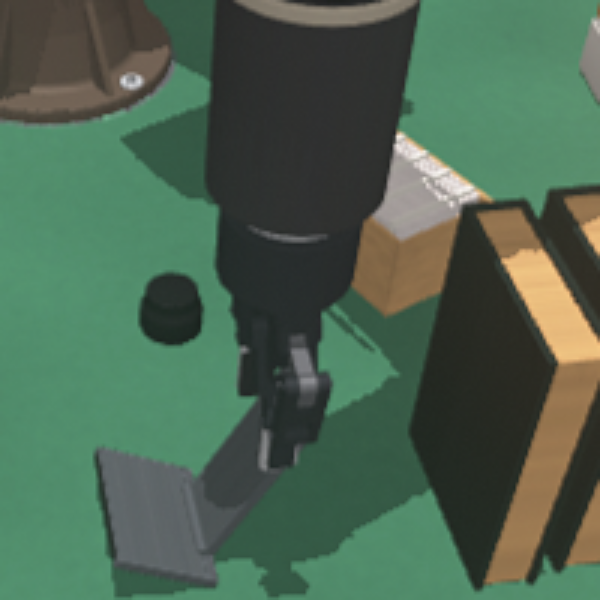

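The crop shows the heel on the desk near (200,570), the foot coming down and the upright at about 65°. I finish the arc slowly.

```bash
python3 -m handwheel '0.3 0 -0.1 0;0.79 0 -0.2 0;1.2 0 -0.3 0;1.59 0 -0.38 0;2 0 -0.45 0;2.41 0 -0.5 0;2.8 0 -0.55 0;3.23 0 -0.58 0;3.65 0 -0.6 0;4.07 0 -0.6 0;4.07 0 -0.6 0;4.07 0 -0.6 0'; python3 tilt.py r4.png
```

```text
clock: 14.83
eef_pos: [0.5952, 0.081, 0.0957]
orientation: [0.737, -0.676, 0.0, -0.0]
wrist_force: [-2.4, 0.9, 5.4]
grip_width: 0.055
grasp_force: 20.0
[0.5952 0.081  0.0957] [-2.4  0.9  5.4] [ 0.52  0.74 -0.04] 0.054959851806991325 20.02086172811687
1092
-0.065 n70 0.010..0.018 | -0.055 n12 0.008..0.015 | -0.045 n18 0.008..0.017 | -0.035 n12 0.006..0.014 | -0.025 n97 0.007..0.014 | -0.015 n206 0.008..0.155 | -0.005 n294 0.007..0.153 | 0.005 n331 0.008..0.126 | 0.015 n52 0.056..0.126 |
```

```bash
python3 -m handwheel '0.15 0 0 0;0.3 0 0 0;0.4 0 0 0;0.4 0 0 0;0.4 0 0 0;0.4 0 0 0'; python3 tilt.py r5.png
```

```text
clock: 15.38
eef_pos: [0.5955, 0.0773, 0.0957]
orientation: [0.737, -0.676, 0.0, -0.0]
wrist_force: [-1.6, 1.2, 5.8]
grip_width: 0.0552
grasp_force: 20.3
[0.5955 0.0773 0.0957] [-1.6  1.2  5.8] [0.47 0.58 0.01] 0.05523286847299473 20.28180138207972
1125
-0.065 n66 0.010..0.016 | -0.055 n11 0.007..0.012 | -0.045 n17 0.006..0.013 | -0.035 n31 0.008..0.013 | -0.025 n129 0.007..0.013 | -0.015 n250 0.008..0.156 | -0.005 n299 0.007..0.128 | 0.005 n300 0.008..0.127 | 0.015 n22 0.069..0.112 |
```

View pics/c_r5.png

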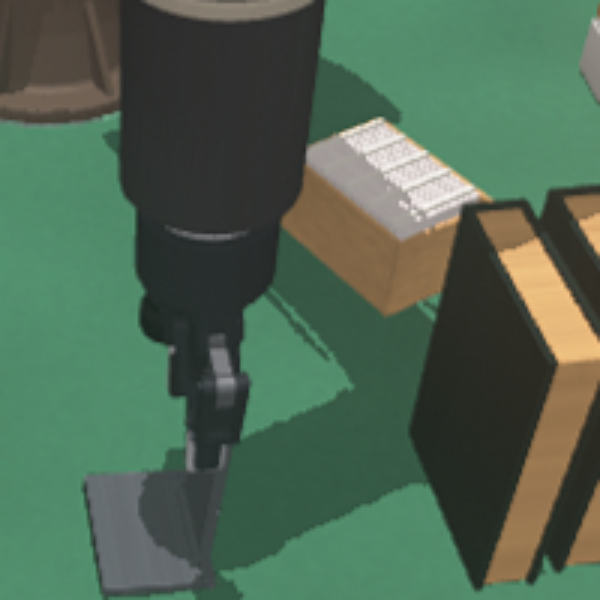

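The crop shows the foot almost flat (lower edge about row 590) and the upright held upright. One more small step, then release.

```bash
python3 -m handwheel '0.15 0 0 0;0.3 0 0 0;0.3 0 0 0;0.3 0 0 0;0.3 0 0 0'; python3 -m handwheel '0 0 0 0;0 0 0 0;0 0 0 0;0 0 0 0' 0.3;  python3 -m handwheel '0 0 -2 0;0 0 -6 0;0 0 -9 0;0 0 -9 0;0 0 -9 0'; python3 tilt.py r6.png
python3 - <<'E'
from h import *
p,d=snap('side');W=world('side',d)
for lo,hi in((.004,.014),(.05,.135)):
    m=(W[...,2]>lo)&(W[...,2]<hi)&(W[...,0]>.5)&(W[...,0]<.7)&(W[...,1]>-.02)&(W[...,1]<.13)&(p.max(2)<130)&(p[...,1].astype(int)-p[...,0]<20)
    n,l,st,c=cv2.connectedComponentsWithStats(m.astype(np.uint8));i=1+st[1:,4].argmax();P=W[l==i]
    print(len(P),P.mean(0),P.max(0),cv2.minAreaRect(P[:,:2].astype(np.float32)))
P=W[l==i];A=np.c_[P[:,0],P[:,2],np.ones(len(P))];print('face y=',np.linalg.lstsq(A,P[:,1],rcond=None)[0])
m=(W[...,2]>.193)&(W[...,2]<.207)&(W[...,0]>.4)&(W[...,0]<.68)&(W[...,1]>.2)&(W[...,1]<.29)
print('case3',cv2.minAreaRect(W[m][:,:2].astype(np.float32)))
s=env.state();print(s['eef_pos'],s['orientation'])
E
```

```text
clock: 15.85
eef_pos: [0.5957, 0.0745, 0.0954]
orientation: [0.737, -0.676, 0.0, -0.0]
wrist_force: [-1.0, 1.2, 5.4]
grip_width: 0.0549
grasp_force: 20.2
clock: 16.18
eef_pos: [0.5952, 0.0745, 0.0947]
orientation: [0.737, -0.676, -0.0, 0.0]
wrist_force: [0.4, -0.4, 0.2]
grip_width: 0.06
grasp_force: 0.0
clock: 16.6
eef_pos: [0.5964, 0.0751, 0.1873]
orientation: [0.737, -0.676, 0.001, -0.002]
wrist_force: [-0.1, -0.3, -0.7]
grip_width: 0.06
grasp_force: 0.0
[0.5964 0.0751 0.1873] [-0.1 -0.3 -0.7] [0.01 0.09 0.01] 0.06003481689000228 0.0
1104
-0.065 n51 0.005..0.011 | -0.055 n10 0.005..0.011 | -0.045 n16 0.005..0.011 | -0.035 n14 0.005..0.011 | -0.025 n105 0.005..0.011 | -0.015 n164 0.007..0.011 | -0.005 n516 0.007..0.131 | 0.005 n228 0.008..0.132 | 1341 [0.6031585  0.04817578 0.00899113] [0.6492529  0.09034556 0.01384462] ((0.5987480282783508, 0.04999333620071411), (0.0966532975435257, 0.07179498672485352), 5.941235542297363)
401 [0.60597046 0.0814473  0.09972623] [0.62451014 0.08878261 0.13292632] ((0.5979462265968323, 0.08198846131563187), (0.05260274186730385, 0.008620752021670341), 6.186703205108643)
face y= [ 0.142428    0.02784246 -0.00763649]
case3 ((0.5813491940498352, 0.2665727138519287), (0.14152958989143372, 0.04186607524752617), 5.452338218688965)
[0.59482379 0.07449974 0.18446913] [ 7.37078911e-01 -6.75806522e-01 -3.68964902e-04  2.96864418e-04]
```

The data show the book end standing free: heel at about (0.5955, 0.086), upright top at 131 mm, yaw about 5–6°. I go down behind the foot's free edge with the fingers spread, so that I can push it low and squarely.

```bash
python3 -m handwheel '3 -0.1 0 0;6.5 -0.2 0 0;9.4 -0.2 0 0;9.4 -0.2 3 0;9.4 -0.2 7 0;9.4 -0.2 11 0;9.4 -0.2 14.5 0;9.4 -0.2 17.5 0;9.4 -0.2 18.6 0;9.4 -0.2 18.75 0;9.4 -0.2 18.75 0' 0.3;  python3 -m handwheel '-0.8 0 0 0;-1.4 0 0 0;-1.8 0 0 0;-2.2 0 0 0;-2.6 0 0 0;-2.6 0 0 0'
```

```text
clock: 17.62
eef_pos: [0.6046, -0.0191, -0.0034]
orientation: [0.737, -0.676, -0.001, 0.001]
wrist_force: [0.5, 0.3, -0.3]
grip_width: 0.0596
grasp_force: 0.0
clock: 18.12
eef_pos: [0.6034, 0.0079, -0.0022]
orientation: [0.737, -0.675, 0.0, -0.0]
wrist_force: [0.7, 0.6, -0.5]
grip_width: 0.0596
grasp_force: 0.0
```

```bash
python3 -m handwheel '-0.3 0 0 0;-0.8 0 0 0;-1.5 0 0 0;-2.3 0 0 0;-3.1 0 0 0;-3.9 0 0 0;-4.7 0 0 0;-5.5 0 0 0;-6.3 0 0 0;-7.1 0 0 0;-7.9 0 0 0;-8.7 0 0 0;-9.5 0 0 0;-10.3 0 0 0;-11.1 0 0 0;-11.8 0 0 0;-12.3 0 0 0;-12.5 0 0 0;-12.5 0 0 0'
cat > st.py <<'E'
from h import *
import sys
p,d=snap('side','p%s.png'%sys.argv[1]);W=world('side',d)
O=np.array([.570,.404]);t=np.radians(4.8);X=np.array([np.cos(t),np.sin(t)]);Y=np.array([-np.sin(t),np.cos(t)])
x=(W[...,:2]-O)@X;y=(W[...,:2]-O)@Y;z=W[...,2]
b=(p.max(2)<130)&(p[...,1].astype(int)-p[...,0]<20)
def r(n,m):
    if m.sum()>20: 
        c=cv2.minAreaRect(np.c_[x[m],y[m]].astype(np.float32));print(n,m.sum(),np.round(c[0],4),np.round(c[1],4),round(c[2],2),'y',np.percentile(y[m],[1,99]).round(4))
r('foot',b&(abs(x)<.07)&(y>-.36)&(y<-.125)&(z>.004)&(z<.012))
r('upright',b&(abs(x)<.05)&(y>-.36)&(y<-.1)&(z>.09)&(z<.135))
r('cases+',(abs(x)<.12)&(y>-.19)&(y<-.003)&(z>.193)&(z<.206))
m=(abs(x)<.04)&(y>-.19)&(y<0.02)&(z>.193)&(z<.206)
h=np.histogram(y[m],np.arange(-.19,.02,.003));print(dict(zip(h[1].round(3).tolist(),h[0].tolist())))
m=(abs(x)<.14)&(y>-.02)&(y<.2)&(z>.243)&(z<.26);r('cab',m)
s=env.state();print(s['eef_pos'],s['wrist_force'])
E
python3 st.py 1
```

```text
clock: 19.7
eef_pos: [0.5924, 0.1324, -0.0025]
orientation: [0.737, -0.676, -0.0, -0.0]
wrist_force: [-0.1, -0.4, 0.1]
grip_width: 0.0599
grasp_force: 0.0
foot 976 [ 0.0017 -0.2127] [0.1534 0.1073] 77.18 y [-0.2792 -0.1566]
upright 1259 [ 2.000e-04 -2.049e-01] [0.2091 0.0992] 89.95 y [-0.3009 -0.1018]
cases+ 4419 [-0.0028 -0.0811] [0.1486 0.1558] 0.43 y [-0.1582 -0.007 ]
{-0.19: 0, -0.187: 0, -0.184: 0, -0.181: 0, -0.178: 0, -0.175: 0, -0.172: 0, -0.169: 0, -0.166: 0, -0.163: 0, -0.16: 93, -0.157: 67, -0.154: 24, -0.151: 46, -0.148: 55, -0.145: 57, -0.142: 57, -0.139: 56, -0.136: 53, -0.133: 53, -0.13: 58, -0.127: 56, -0.124: 85, -0.121: 51, -0.118: 5, -0.115: 0, -0.112: 0, -0.109: 0, -0.106: 5, -0.103: 138, -0.1: 52, -0.097: 21, -0.094: 51, -0.091: 53, -0.088: 55, -0.085: 55, -0.082: 53, -0.079: 52, -0.076: 53, -0.073: 58, -0.07: 78, -0.067: 68, -0.064: 34, -0.061: 0, -0.058: 0, -0.055: 0, -0.052: 0, -0.049: 22, -0.046: 133, -0.043: 42, -0.04: 20, -0.037: 55, -0.034: 53, -0.031: 52, -0.028: 56, -0.025: 47, -0.022: 51, -0.019: 53, -0.016: 58, -0.013: 91, -0.01: 58, -0.007: 26, -0.004: 0, -0.001: 175, 0.002: 31, 0.005: 0, 0.008: 0, 0.011: 0, 0.014: 0}
cab 8692 [0.0004 0.0948] [0.1919 0.281 ] 89.29 y [1.000e-04 1.783e-01]
[ 0.5923814   0.13206825 -0.00257346] [ 0.30855859 -0.43109685 -0.28743172]
```

```bash
python3 -m handwheel '-0.4 0 0 0;-0.9 0 0 0;-1.4 0 0 0;-1.9 0 0 0;-2.4 0 0 0;-2.9 0 0 0;-3.3 0 0 0;-3.7 0 0 0;-4.1 0 0 0;-4.5 0 0 0;-4.9 0 0 0;-5.3 0 0 0;-5.7 0 0 0;-6 0 0 0;-6 0 0 0'
python3 st.py 2; python3 -c "
import cv2
cv2.imwrite('pics/p2c.png',cv2.resize(cv2.imread('pics/p2.png')[120:320,340:580],None,fx=3,fy=3))"
```

```text
clock: 21.0
eef_pos: [0.587, 0.1917, -0.0025]
orientation: [0.737, -0.676, -0.0, 0.0]
wrist_force: [-0.0, -2.3, 0.6]
grip_width: 0.0597
grasp_force: 1.0
foot 834 [ 0.0026 -0.1762] [0.1379 0.0973] 1.99 y [-0.2199 -0.1292]
upright 1024 [ 0.0006 -0.1894] [0.0994 0.1213] 0.55 y [-0.2455 -0.1291]
cases+ 4211 [-0.0036 -0.0966] [0.184  0.1498] 88.21 y [-0.131 -0.007]
{-0.19: 7, -0.187: 8, -0.184: 5, -0.181: 6, -0.178: 1, -0.175: 2, -0.172: 0, -0.169: 0, -0.166: 0, -0.163: 0, -0.16: 0, -0.157: 0, -0.154: 0, -0.151: 0, -0.148: 0, -0.145: 0, -0.142: 0, -0.139: 0, -0.136: 0, -0.133: 74, -0.13: 81, -0.127: 31, -0.124: 39, -0.121: 56, -0.118: 53, -0.115: 54, -0.112: 55, -0.109: 60, -0.106: 46, -0.103: 62, -0.1: 53, -0.097: 88, -0.094: 57, -0.091: 55, -0.088: 49, -0.085: 23, -0.082: 49, -0.079: 52, -0.076: 52, -0.073: 57, -0.07: 51, -0.067: 55, -0.064: 57, -0.061: 54, -0.058: 85, -0.055: 59, -0.052: 24, -0.049: 20, -0.046: 111, -0.043: 47, -0.04: 18, -0.037: 49, -0.034: 55, -0.031: 54, -0.028: 54, -0.025: 52, -0.022: 53, -0.019: 55, -0.016: 50, -0.013: 90, -0.01: 66, -0.007: 22, -0.004: 3, -0.001: 173, 0.002: 27, 0.005: 0, 0.008: 0, 0.011: 0, 0.014: 0}
cab 8694 [0.0005 0.0948] [0.1912 0.2799] 89.7 y [-0.      0.1782]
[ 0.58703865  0.19170697 -0.00248471] [-1.28666229 -1.61541152 -0.57656061]
```

View pics/p2c.png

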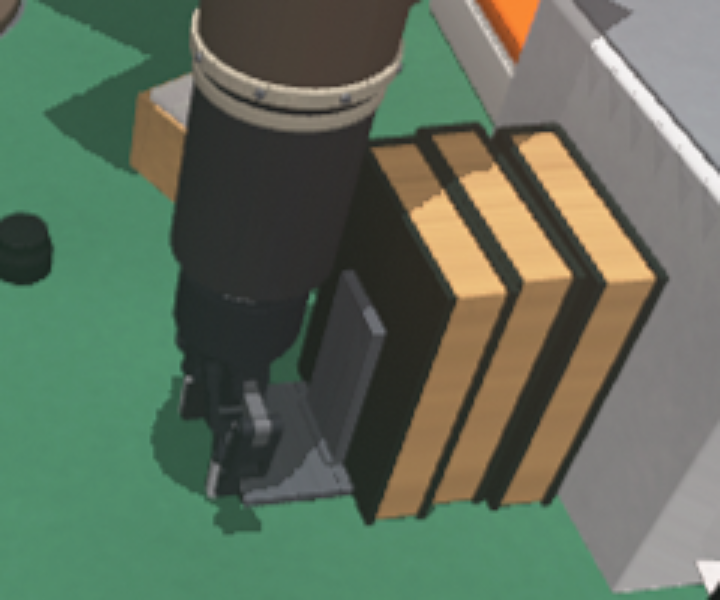

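The crop shows the book end square against case 3 (upright edge about (370,340)), cases 3 and 2 touching, and a gap still open before case 1. About 12 mm remain.

```bash
python3 -m handwheel '-0.2 0 0 0;-0.4 0 0 0;-0.6 0 0 0;-0.8 0 0 0;-0.9 0 0 0;-0.9 0 0 0'; python3 -m handwheel '-0.1 0 0 0;-0.1 0 0 0;-0.2 0 0 0;-0.2 0 0 0;-0.2 0 0 0'; python3 st.py 3
```

```text
clock: 21.55
eef_pos: [0.5862, 0.1997, -0.0025]
orientation: [0.737, -0.676, 0.0, 0.001]
wrist_force: [1.2, -5.8, -0.2]
grip_width: 0.0599
grasp_force: 2.7
clock: 21.97
eef_pos: [0.586, 0.2015, -0.0025]
orientation: [0.737, -0.676, 0.0, 0.001]
wrist_force: [0.5, -5.7, 0.5]
grip_width: 0.0593
grasp_force: 3.2
foot 738 [-0.0022 -0.1696] [0.0963 0.0896] 0.27 y [-0.2124 -0.126 ]
upright 1060 [ 0.0011 -0.1796] [0.0998 0.122 ] 1.1 y [-0.2373 -0.1196]
cases+ 4022 [-0.0034 -0.0963] [0.187  0.1478] 89.7 y [-0.1737 -0.0042]
{-0.19: 0, -0.187: 0, -0.184: 5, -0.181: 7, -0.178: 8, -0.175: 4, -0.172: 5, -0.169: 4, -0.166: 1, -0.163: 0, -0.16: 0, -0.157: 0, -0.154: 0, -0.151: 0, -0.148: 0, -0.145: 0, -0.142: 0, -0.139: 0, -0.136: 0, -0.133: 0, -0.13: 0, -0.127: 0, -0.124: 20, -0.121: 124, -0.118: 45, -0.115: 30, -0.112: 51, -0.109: 55, -0.106: 55, -0.103: 51, -0.1: 64, -0.097: 53, -0.094: 47, -0.091: 60, -0.088: 87, -0.085: 63, -0.082: 50, -0.079: 55, -0.076: 16, -0.073: 46, -0.07: 55, -0.067: 57, -0.064: 52, -0.061: 56, -0.058: 59, -0.055: 48, -0.052: 58, -0.049: 67, -0.046: 85, -0.043: 51, -0.04: 56, -0.037: 30, -0.034: 26, -0.031: 60, -0.028: 44, -0.025: 57, -0.022: 52, -0.019: 53, -0.016: 56, -0.013: 47, -0.01: 60, -0.007: 97, -0.004: 48, -0.001: 106, 0.002: 17, 0.005: 0, 0.008: 0, 0.011: 0, 0.014: 0}
cab 8676 [0.0001 0.0949] [0.1921 0.2808] 89.55 y [1.00e-04 1.78e-01]
[ 0.58605512  0.20144994 -0.00247976] [ 0.22339313 -6.78018265 -0.02730908]
```

```bash
python3 -m handwheel '-0.1 0 0 0;-0.1 0 0 0;-0.2 0 0 0;-0.2 0 0 0;-0.2 0 0 0'; python3 -m handwheel '-0.1 0 0 0;-0.1 0 0 0;-0.1 0 0 0'
```

```text
clock: 22.43
eef_pos: [0.5857, 0.2024, -0.0025]
orientation: [0.737, -0.676, 0.0, 0.001]
wrist_force: [1.8, -10.5, 1.4]
grip_width: 0.0601
grasp_force: 5.5
clock: 22.68
eef_pos: [0.5855, 0.2025, -0.0025]
orientation: [0.737, -0.676, 0.0, 0.002]
wrist_force: [2.9, -14.7, 1.5]
grip_width: 0.0598
grasp_force: 7.3
```

The force rises while the tool stands still, so the row is closed up. I back off and check.

```bash
python3 -m handwheel '0.3 0 0 0;0.8 0 0 0;1.8 0 0 0;3.3 0 0 0;5 0 0 0;7 0 0 0;9 0 0 0;9 0 -4 0;9 0 -8 0;9 0 -12 0;9 0 -16 0;9 0 -18 0;12 0 -18 0;15 0 -18 0;15 0 -18 0;15 0 -18 0'; python3 st.py 4; python3 -c "
import cv2
cv2.imwrite('pics/p4c.png',cv2.resize(cv2.imread('pics/p4.png')[120:320,340:580],None,fx=3,fy=3))"
```

```text
clock: 24.02
eef_pos: [0.5989, 0.0539, 0.1779]
orientation: [0.736, -0.677, 0.0, -0.0]
wrist_force: [-0.5, 0.5, -0.2]
grip_width: 0.06
grasp_force: 0.0
foot 1250 [-0.0026 -0.1593] [0.0974 0.0682] 0.16 y [-0.1927 -0.1267]
upright 662 [-0.     -0.1238] [0.0999 0.0108] 0.42 y [-0.1287 -0.1185]
cases+ 3952 [-0.0032 -0.0622] [0.1182 0.1471] 89.88 y [-0.1201 -0.0041]
{-0.19: 0, -0.187: 0, -0.184: 0, -0.181: 0, -0.178: 0, -0.175: 0, -0.172: 0, -0.169: 0, -0.166: 0, -0.163: 0, -0.16: 0, -0.157: 0, -0.154: 0, -0.151: 0, -0.148: 0, -0.145: 0, -0.142: 0, -0.139: 0, -0.136: 0, -0.133: 0, -0.13: 0, -0.127: 0, -0.124: 2, -0.121: 125, -0.118: 57, -0.115: 18, -0.112: 51, -0.109: 59, -0.106: 52, -0.103: 59, -0.1: 52, -0.097: 55, -0.094: 57, -0.091: 50, -0.088: 73, -0.085: 76, -0.082: 49, -0.079: 56, -0.076: 28, -0.073: 38, -0.07: 55, -0.067: 52, -0.064: 55, -0.061: 57, -0.058: 49, -0.055: 56, -0.052: 48, -0.049: 65, -0.046: 91, -0.043: 54, -0.04: 56, -0.037: 40, -0.034: 20, -0.031: 55, -0.028: 51, -0.025: 50, -0.022: 55, -0.019: 50, -0.016: 52, -0.013: 60, -0.01: 52, -0.007: 96, -0.004: 52, -0.001: 114, 0.002: 6, 0.005: 0, 0.008: 0, 0.011: 0, 0.014: 0}
cab 8687 [0.0002 0.0942] [0.1909 0.2815] 89.25 y [-0.      0.1778]
[0.59896833 0.05476328 0.17771332] [-0.30487479 -0.49422066 -0.03396227]
```

View pics/p4c.png

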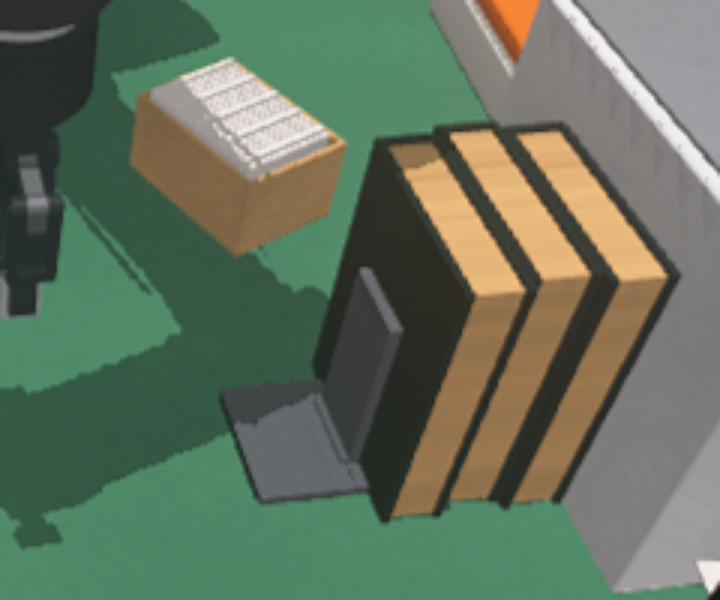

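The crop shows the three cases closed up against the cabinet. The book end stands square and free against case 3, with its heel about -0.120 m from the cabinet face. I hand the job in.

```bash
python3 -c "
from bench import env
print(env.finish_job())"
```

```text
the job is handed in; nothing more can be done
None
```

I handed the job in at about 24 s: the book end was laid flat, let go, rocked up over its heel and pushed against the row. It now stands free and square, its upright about 120 mm from the cabinet and the cases close together; no verdict came back.

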